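# Prop the control cabinet's door on its stay

### The job

Prop the navy control cabinet's door ajar: lift its perforated stay by the ball knob, swing stay and door round until the middle one of the five holes is over the peg on the cabinet's roof, and seat it fully down on the peg, the stay lying level. Feel for the peg gently, without forcing the stay down on it, and leave everything else on the desk and the cabinet where it is. Let go of the stay when it is home.

Things in the scene. Friction and masses are not known exactly. Their poses are not given: they have to be found in the camera images.
- cabinet: Navy sheet-steel cabinet, 220 deep (x) x 300 wide (y) x 140 high, fixed to the desk; origin: centre of its underside; its door side faces its own -x. On its roof near the door side are the peg's base plate and the peg. A roll of tape and a clear relay lie loose on the roof's +y half.
- door (a joint): Opening angle of the cabinet's door (rad): 0 shut, grows as the door's free end swings out towards the cabinet's -x. The door is 280 wide, 140 high, 14 thick, hinged on a vertical line at its +y end; friction (0.35 N m) holds it wherever it is left.
- door_hinge (a point): Point on the door's vertical hinge line at the height of the cabinet's roof (140 over the desk); in the cabinet's frame at x -118, y +140.
- stay: The stay: a flat steel strip 30 wide, 5 thick, with five round holes of 10.2 along its middle line at 90, 110, 130, 150 and 170 from its pivot, and a black ball knob at its free end. Origin: on the pivot, at the strip's underside; x runs along the strip from pivot to knob, z up from its broad face. Lowest position: level, its underside 4 above the roof.
- stay_pivot (a point): The stay's pivot on the door's top edge, 200 from the door's hinge line, at the strip's underside (144 over the desk). Here the stay swivels easily about the vertical and tips up (at most 0.6 rad) with a stiff friction of 0.45 N m (some 2 N at the knob), so it stays at any tilt and must be pushed down, it does not drop.
- stay_knob (a point): Centre of the stay's black ball knob, 22 in diameter, on a 9 thick stem; 208 from the pivot along the strip and 32 above its underside. Gripped firmly, the ball hardly turns in the fingers: let the hand turn with the stay as it swings.
- stay_hole (a point): Centre of the stay's middle hole (third from either end of the row) at the strip's underside, 130 from the pivot.
- peg_plate (a point): Middle of the peg's 44 x 44 aluminium base plate, at roof height (140 over the desk); in the cabinet's frame x -90, y -50. The upright steel peg is clamped in the plate's slot anywhere up to 5 off this middle in each of the cabinet's x and y (its own place is not measured): 9 in diameter, its top 13.3 above the roof, so 9.3 above the underside of the seated stay; top edge chamfered by 0.8.

How it is judged:
By the outcome, as a careful person would: the job done as asked, in the order asked, and still so for the second after the job is handed in, with the robot touching nothing.
It also fails if it takes over 56 s, if anything falls off the work surface, if the arm or the gripper's body presses on something with over 40 N, if the wrist force passes 120 N, or if a joint passes its speed limit or range.

### The arm

A 6-joint arm with a two-finger parallel gripper is mounted at the origin on the work surface. World frame = base frame: x ahead of the robot, y to its left, z up, the work surface at z = 0. Lengths are in mm, angles in rad, forces in N, time in s.
With the tool pointing down it reaches from about 275 to 825 mm from the base axis. Payload 5.2 kg.
Tool frame: the origin (TCP) lies at the very end of the fingers, on their centre line; the grasp point (between the pads) lies 19 mm behind it; z points along the fingers, y is the direction in which the jaws open and shut (so a half turn about z gives the same grasp; the last joint's range is limited). The gripper opens to 93 mm and grips with 3 to 60 N. Pads are 15 mm wide; open, the fingers measure 128 mm over their backs; the gripper's body (75 mm by 188 mm) begins 65 mm behind the grasp point.
Start: joints at [0.91, 0.259, 1.535, -0, 1.348, -0.203], TCP at [243.066, 493.38, 193.053] pointing down, gripper open.
Joint ranges: [-3.14, 3.14], [-0.91, 2.08], [0.19, 2.58], [-1.22, 4.36], [0.22, 2.71], [-3.12, 3.12]. Speed limits (rad/s): [2.57, 2.57, 3.14, 3.14, 3.14, 3.14].

### API

Orientations are given as [roll, pitch, yaw] about the fixed x, y, z axes, in that order (R = Rz(yaw) Ry(pitch) Rx(roll)).
In Python, from bench import robot gives the robot as it stands. The module is installed in compiled form; this text tells all that it offers. Calls block until the motion is done:
- robot.move_ptp(position, orientation): joint-space move of the TCP to a pose.
- robot.move_linear(position, ori=None, speed=150, f_stop=None): straight line of the TCP; ori=None keeps the orientation; speed is the mean speed in mm/s. With f_stop (N) it stops when the force on the tool has changed by that much, and returns True; else False.
- robot.move_j(angles): joint-space move.
- robot.move_gripper(opening): opening from 0.0 (shut) to 1.0 (fully open); the grip force is fixed at half the most; returns when the fingers have stopped.
- robot.sleep(seconds).
- robot.inverse_kinematics(position, orientation): joint angles nearest the present ones, or None.
- robot.get_image(name): name is "scene" or "top" or "wrist"; returns a dict with "img" (400x640x3 uint8, blue, green, red), "fovy" (degrees; the focal length in pixels is half the picture's height over the tangent of half this angle, whatever the lens; pixels are square), "cx", "cy" (the principal point, pixels), "k1" (the pictures are not rectified: a ray, as slopes to the right and down, at radius r is drawn at 1 + k1 r^2 times it, then the intrinsics apply), "eye" and "orientation" of the camera in the world. Camera axes: x right, y down, z forward; pixel columns grow to the right and rows downward; lengths in mm; the calibration is good to about 2 mm. A picture is of the moment at which its call begins. There is no depth.
A pose or a line that the arm cannot do raises robot.MotionError and nothing moves.
- robot.hand_in(): hands the job in, once; it reports no verdict.
Readings, each from a call of its own:
- robot.current_t(): time.
- robot.current_qpos(): joint angles.
- robot.current_joint_vel(): joint speeds.
- robot.current_joint_efforts(): joint torques, N m.
- robot.current_tcp_pos(): TCP position.
- robot.current_eef_rot(): TCP orientation.
- robot.current_contact_force(): force on the tool from outside, world axes, zero at the start.
- robot.current_ft_torque(): the same for the moment, N m.
- robot.current_gripper_width(): opening from 0.0 (shut) to 1.0 (fully open).
Only numpy, scipy, OpenCV 4.12 (cv2) and the standard library are available. Lean on these libraries where they do the work, as an engineer would, in place of code of your own. Each camera call takes 0.05 s, during which the arm holds its last target.

## Working session

There is one attempt and no reset: what is moved stays moved. The work goes in short steps, each a Python script; the robot and the scene stay as the last script left them, time stands still between calls to the robot, and variables do not carry over. Pictures are saved under pics/ and viewed, and the job is handed in when it is done.

```bash
ls; mkdir -p pics
python3 - <<'E'
from bench import robot
import cv2,pickle
print(robot.current_t())
d={}
for n in ["scene","top","wrist"]:
    r=robot.get_image(n); cv2.imwrite(f"pics/{n}0.png",r["img"]); d[n]=r
    print(n,{k:v for k,v in r.items() if k!="img"})
pickle.dump(d,open("im0.pkl","wb"))
print(robot.current_eef_rot(),robot.current_t(),robot.current_gripper_width())
E
```

```text
pics
0.0
scene {'fovy': 57.732802842151536, 'cx': 317.23624951063863, 'cy': 196.33241476785787, 'k1': -0.059701141963016666, 'eye': array([1087.11156615,  111.03932059,  652.03000103]), 'orientation': array([-2.35845698, -0.01444765,  1.75445761])}
top {'fovy': 57.428193827564385, 'cx': 325.5202896927114, 'cy': 203.19101491584675, 'k1': -0.03036152819314321, 'eye': array([463.61935116,  12.82234824, 922.5051755 ]), 'orientation': array([-3.03029021, -0.03423601, -1.54882795])}
wrist {'fovy': 58.754633844342585, 'cx': 312.40331956040944, 'cy': 195.633141548937, 'k1': -0.0005608284971444783, 'eye': array([177.36834011, 527.61991312, 383.76288128]), 'orientation': array([2.87366383e+00, 9.43696057e-04, 1.11278109e+00])}
[-3.14025943e+00 -2.52453144e-04  2.68381072e+00] 0.15 1.0007351380219416
```

View pics/scene0.png

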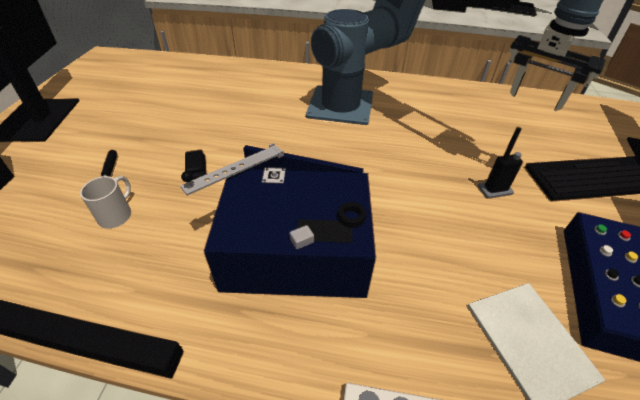

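View pics/top0.png

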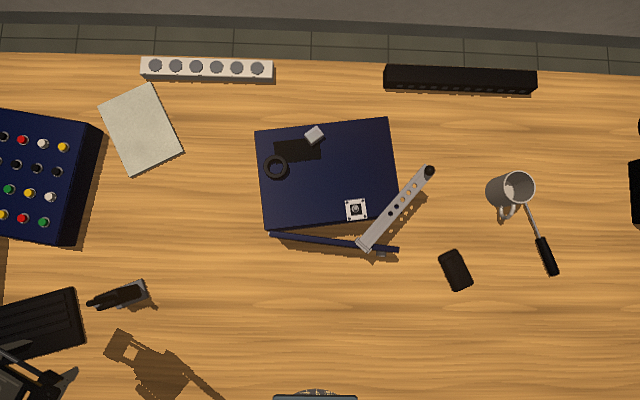

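View pics/wrist0.png

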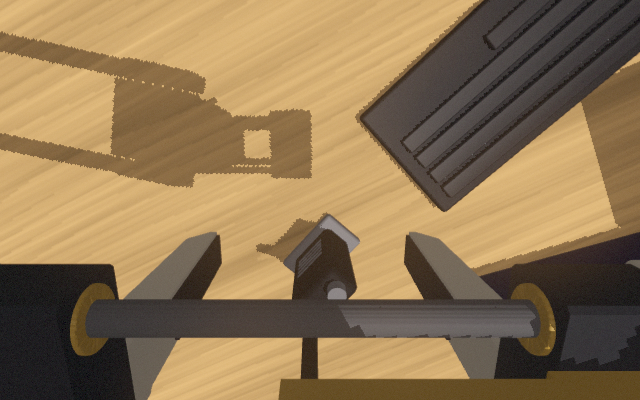

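```bash
cat > h.py <<'E'
import numpy as np,cv2,pickle
from scipy.spatial.transform import Rotation as R
def K(c):
    f=200/np.tan(np.radians(c["fovy"])/2); return f
def ray(c,uv):
    f=K(c); d=np.array([(uv[0]-c["cx"])/f,(uv[1]-c["cy"])/f]); s=d.copy()
    for _ in range(20): s=d/(1+c["k1"]*(s@s))
    v=R.from_euler("xyz",c["orientation"]).as_matrix()@np.array([s[0],s[1],1]); return np.array(c["eye"]),v/np.linalg.norm(v)
def onz(c,uv,z):
    e,v=ray(c,uv); return e+v*(z-e[2])/v[2]
def proj(c,p):
    q=R.from_euler("xyz",c["orientation"]).as_matrix().T@(np.array(p,float)-c["eye"]); s=q[:2]/q[2]; s=s*(1+c["k1"]*(s@s)); return s*K(c)+[c["cx"],c["cy"]]
def tri(c1,u1,c2,u2):
    a,v=ray(c1,u1); b,w=ray(c2,u2)
    s=np.linalg.lstsq(np.c_[v,-w],b-a,rcond=None)[0]
    return (a+v*s[0]+b+w*s[1])/2, np.linalg.norm(a+v*s[0]-b-w*s[1])
E
python3 - <<'E'
import pickle,cv2
d=pickle.load(open("im0.pkl","rb"))
def crop(n,x,y,w,h,s,out):
    i=d[n]["img"][y:y+h,x:x+w].astype(float)*1.0
    i=(255*(i/255)**0.6).astype('uint8')
    cv2.imwrite(out,cv2.resize(i,None,fx=s,fy=s,interpolation=cv2.INTER_CUBIC))
crop("top",240,105,200,150,4,"pics/topc.png")
crop("scene",175,130,210,170,3.5,"pics/scenec.png")
E
```

```text
(no output)
```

View pics/topc.png

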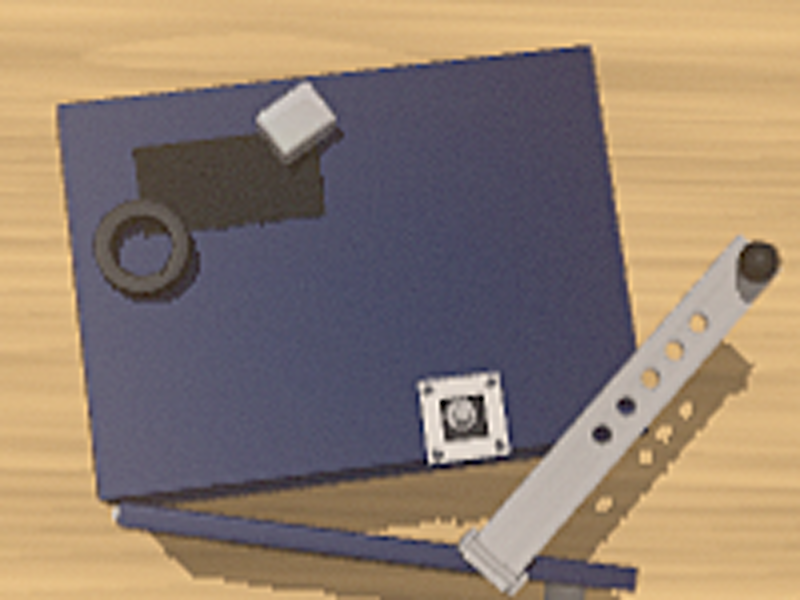

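View pics/scenec.png

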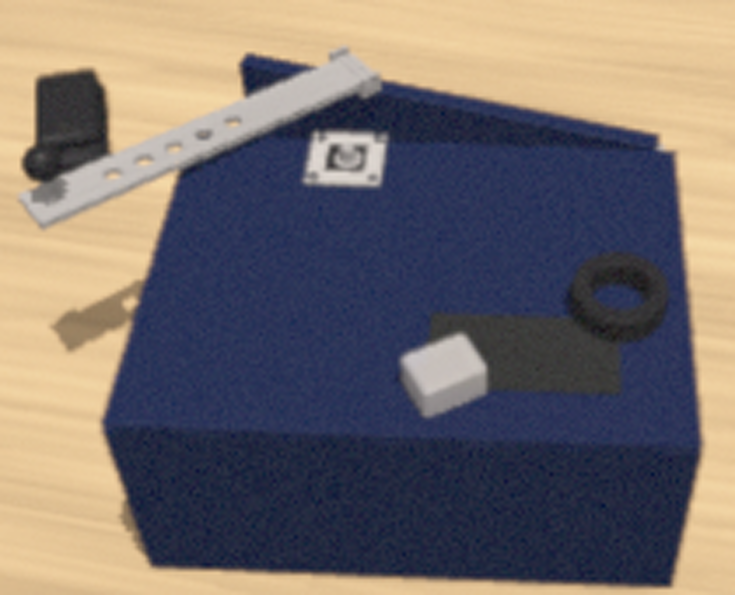

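The top view shows the cabinet with its door side towards the robot and the peg plate at about (356,208). The stay runs from its pivot at about (363,245) to the knob at about (430,170), and the tape and relay sit on the far left of the roof. Next I'll measure all of these.

Run:
```python
from h import *
d=pickle.load(open("im0.pkl","rb"));T,S=d["top"],d["scene"]
def t(x,y): return ((x+.5)/4-.5+240,(y+.5)/4-.5+105)
def s(x,y): return ((x+.5)/3.5-.5+175,(y+.5)/3.5-.5+130)
c={}
for n,p in dict(BL=(58,104),BR=(590,45),FL=(100,500)).items(): c[n]=onz(T,t(*p),140); print(n,c[n][:2].round(1))
print("w",np.linalg.norm(c["BR"]-c["BL"]),"d",np.linalg.norm(c["FL"]-c["BL"]))
yv=c["BL"]-c["BR"]; print("yaw",np.arctan2(-yv[0],yv[1]), "yaw2",np.arctan2(*(c["BL"]-c["FL"])[[1,0]]))
print("sc BLBR", onz(S,s(700,443),140).round(1),onz(S,s(107,425),140).round(1), onz(S,s(673,152),140).round(1))
print("knob",tri(T,t(758,261),S,s(38,160)))
print("peg",tri(T,t(463,412),S,s(347,157)), onz(T,t(463,412),153.3),onz(S,s(347,155),153.3))
print("plate c T",onz(T,t(464,418),142), "S",onz(S,s(344,158),142))
for a,b in [((601,433),(233,122)),((626,405),(204,135)),((651,378),(174,148)),((675,350),(144,159)),((699,322),(112,174))]:
    print("hole",tri(T,t(*a),S,s(*b)))
print("door end/hinge corners T z140:",[onz(T,t(*p),140)[:2].round(1) for p in [(118,508),(637,570),(635,590),(118,522)]])
```

```text
BL [708.  148.4]
BR [ 751.7 -145.6]
FL [491.7 116.5]
w 297.155852150925 d 218.68526089113794
yaw 0.14748761105864536 yaw2 0.1463878860731402
sc BLBR [708.  148.6 140. ] [ 754.4 -140.7  140. ] [494.7 116.5 140. ]
knob (array([ 622.38870922, -225.89081954,  184.7262834 ]), np.float64(2.1069262406355054))
peg (array([543.16642193, -75.80439793, 144.25009581]), np.float64(1.0526902210344786)) [542.35685815 -75.28581824 153.3       ] [551.11499329 -72.419262   153.3       ]
plate c T [540.27893315 -77.16280635 142.        ] S [541.94956219 -77.62238615 142.        ]
hole (array([ 533.15296418, -149.53125438,  151.06071489]), np.float64(0.25925909603356917))
hole (array([ 548.4499476 , -162.74956861,  151.3489502 ]), np.float64(0.624578742400345))
hole (array([ 563.34191063, -176.22059409,  151.46855532]), np.float64(0.7138102754330513))
hole (array([ 578.52450745, -188.69048947,  153.82257233]), np.float64(0.7094392472536033))
hole (array([ 594.2095667 , -202.07128947,  153.53240169]), np.float64(0.3730113465663227))
door end/hinge corners T z140: [array([487.7, 106.8]), array([ 460.8, -171.7]), array([ 450.2, -170.6]), array([480.2, 106.5])]
```

```bash
cat >> h.py <<'E'
C=np.array([621.7,-15.]);PH=0.147
def cab(x,y): return C+R.from_euler("z",PH).as_matrix()[:2,:2]@[x,y]
H=cab(-118,140)
def door_of(al): # opening angle -> pivot xy
    a=PH-np.pi/2-al; return H+200*np.array([np.cos(a),np.sin(a)])
def solve(peg,r=130.):
    v=np.array(peg[:2])-H; D=np.linalg.norm(v); a=np.arctan2(v[1],v[0])-np.arccos((4e4+D*D-r*r)/(400*D))
    al=PH-np.pi/2-a; P=door_of(al); w=np.array(peg[:2])-P; return al,np.arctan2(w[1],w[0])
def stayR(yaw,tilt): return R.from_euler("z",yaw)*R.from_euler("y",-tilt)
def stay_pt(al,yaw,tilt,p):
    P=door_of(al); return np.array([P[0],P[1],144.])+stayR(yaw,tilt).apply(p)
def tool(al,yaw,tilt,off=np.zeros(3),dz=18.):
    p=stay_pt(al,yaw,tilt,np.array([208,0,32.-dz])+off)
    r=stayR(yaw,tilt)*R.from_euler("z",np.pi)*R.from_euler("x",np.pi)
    return p,r.as_euler("xyz")
E
python3 - <<'E'
from h import *
from bench import robot
print(H,cab(-90,-50))
al,yw=solve((541.5,-76)); print(al,yw)
v=np.array([465,-90.8])-H; print("al0",PH-np.pi/2-np.arctan2(v[1],v[0]))
for a,y,t in [(al,yw,0),(al,yw,.15),(.246,-.712,.03),(.246,-.712,.2)]:
    p,o=tool(a,y,t); print(p.round(1),o.round(3),robot.inverse_kinematics(p,o), robot.inverse_kinematics(p+[0,0,80],o))
p,o=tool(.246,-.712,.03); print("knob",stay_pt(.246,-.712,.03,[208,0,32]))
E
```

```text
[484.46667565 106.20649606] [539.99421276 -77.64315072]
0.5201179069205735 0.031024749327049184
al0 0.24549262772378388
[619.5 -73.6 158. ] [-3.142  0.    -3.111] [-2.96790750e-01  4.13746727e-01  1.39915052e+00 -4.44089210e-16
  1.32869541e+00 -1.89861183e+00] [-2.96790750e-01  3.69865387e-01  1.27013108e+00 -4.44089210e-16
  1.50159619e+00 -1.89861183e+00]
[615.  -73.7 188.9] [-3.142  0.15  -3.111] [-0.33355598  0.28499304  1.52044094  0.05727937  1.19644339 -1.95259635] [-0.33355598  0.24287094  1.38273215  0.05433725  1.37599599 -1.94215919]
[ 621.8 -228.4  164.2] [3.142 0.03  2.43 ] [-0.51656069  0.45884501  1.31367265 -0.00598424  1.33964978 -1.37407177] [-0.51656069  0.42022613  1.18091056 -0.0058355   1.51102778 -1.37509416]
[ 616.9 -224.2  199. ] [3.142 0.2   2.43 ] [-0.4919151   0.32108395  1.45340816 -0.04707871  1.17219828 -1.33667821] [-0.4919151   0.28326167  1.3132368  -0.0444657   1.35000663 -1.34521807]
knob [ 621.36927456 -228.02256567  182.22466512]
```

Run:
```python
from h import *
from bench import robot
robot.move_linear([243,493.4,300],speed=200)
al,yw=solve((541.5,-76))
p,o=tool(al,yw,0)
robot.move_ptp(p+[0,0,70],o)
robot.sleep(.2)
w=robot.get_image("wrist");pickle.dump(w,open("w1.pkl","wb"))
cv2.imwrite("pics/w1.png",w["img"]); print(w["eye"],w["orientation"],robot.current_t(),robot.current_tcp_pos())
print("pred peg px",proj(w,[541.5,-76,153.3]), "plate", proj(w,[*cab(-90,-50),142]))
```

```text
[546.39036627 -73.25535162 419.59057214] [ 2.87273733e+00 -6.18729096e-04  1.60264648e+00] 3.5167 [619.51258167 -72.93157042 228.13205621]
pred peg px [308.57498515  90.57298879] plate [306.58624499  88.69773535]
```

View pics/w1.png

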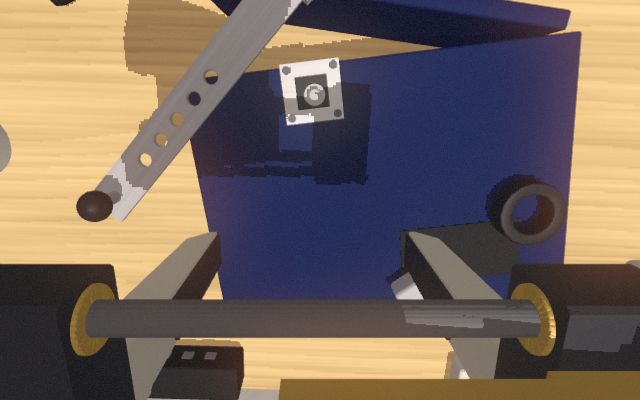

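The wrist picture shows the peg at about (314,94) in its plate, the knob at (95,206) and all five holes. I'll measure these at higher zoom.

Run:
```python
from h import *
w=pickle.load(open("w1.pkl","rb"));im=w["img"]
cv2.imwrite("pics/w1c.png",cv2.resize(im[45:135,265:365],None,fx=6,fy=6,interpolation=cv2.INTER_CUBIC))
cv2.imwrite("pics/w1d.png",cv2.resize(im[0:230,70:330],None,fx=2.6,fy=2.6,interpolation=cv2.INTER_CUBIC))
# knob dark mask
g=im.max(2); m=np.zeros_like(g); m[180:230,70:122]=(g[180:230,70:122]<75)*255
cs=sorted(cv2.findContours(m,0,2)[0],key=cv2.contourArea)[-1]; (kx,ky),kr=cv2.minEnclosingCircle(cs); print("knob",kx,ky,kr)
# plate: bright
m=((im[55:130,270:350].min(2)>150)*255).astype('uint8'); cs=max(cv2.findContours(m,0,2)[0],key=cv2.contourArea)
r=cv2.minAreaRect(cs); b=cv2.boxPoints(r)+[270,55]; print(b); 
q=np.array([onz(w,x,142)[:2] for x in b]); print(q.round(1),q.mean(0),[np.linalg.norm(q[i]-q[i-1]) for i in range(4)])
for n,uv in dict(peg=(314,94)).items(): print(n,onz(w,uv,153.3))
for z in (178,182,185): print("knob",z,onz(w,(kx,ky),z))
```

```text
knob 94.0 205.0 17.720144271850586
[[278.52306271  64.184618  ]
 [337.96921539  56.75384712]
 [342.38460541  92.07692719]
 [282.93845367  99.50769806]]
[[523.4 -98.7]
 [516.9 -55.3]
 [541.6 -50.7]
 [548.4 -95.3]] [532.55030388 -75.01018596] [np.float64(25.225506561711217), np.float64(43.92625137214254), np.float64(25.10737533622724), np.float64(45.04053858125624)]
peg [543.74355854 -72.02352343 153.3       ]
knob 178 [ 624.72924337 -225.83955113  178.        ]
knob 182 [ 623.43219148 -223.31322408  182.        ]
knob 185 [ 622.45940256 -221.41847879  185.        ]
```

View pics/w1c.png

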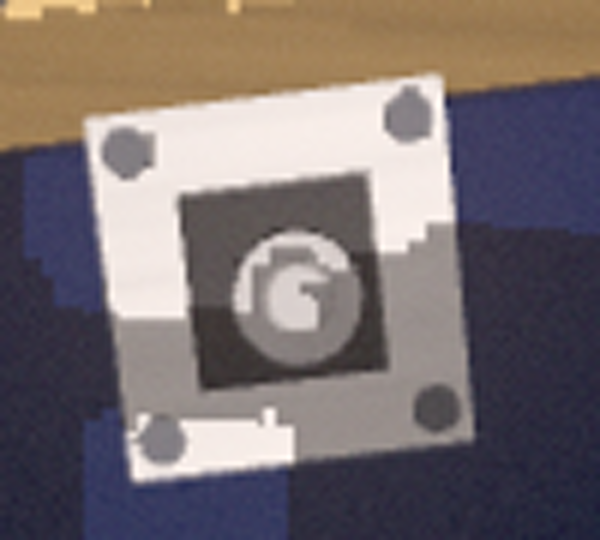

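View pics/w1d.png

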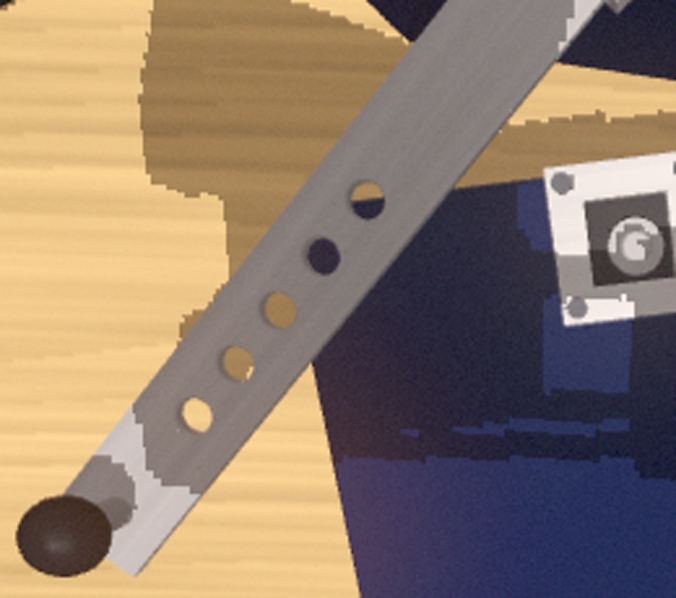

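Run:
```python
from h import *
from bench import robot
k=np.array([622.8,-225.3,183.]); yaw=-.712;tilt=.033
r=stayR(yaw,tilt)*R.from_euler("z",np.pi)*R.from_euler("x",np.pi); o=r.as_euler("xyz")
zt=r.apply([0,0,1]); g=k+18*zt
robot.move_ptp(g-60*zt,o)
robot.move_gripper(0.6)
w=robot.get_image("wrist");cv2.imwrite("pics/w2.png",w["img"]);pickle.dump(w,open("w2.pkl","wb"))
f0=robot.current_contact_force()
print(robot.move_linear(g,speed=80,f_stop=4), robot.current_tcp_pos(),g,f0,robot.current_contact_force(),robot.current_t())
w=robot.get_image("wrist");cv2.imwrite("pics/w3.png",w["img"]);pickle.dump(w,open("w3.pkl","wb"))
```

```text
False [ 623.64333797 -225.88915586  165.59790859] [ 623.24961006 -225.68801898  165.00980011] [ 0.14662792  0.18748221 -0.23697794] [-0.27625252  0.01894538 -0.25609416] 5.9
```

View pics/w3.png

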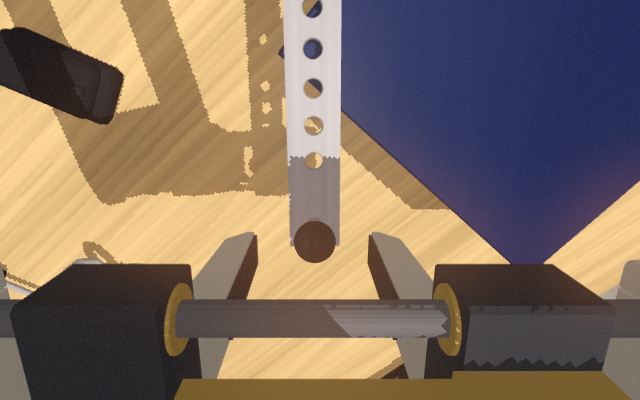

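The knob at (315,241) lies centred between the fingertips (about 256 and 370). Next I'll check it lengthwise against the grasp point's projection.

Run:
```python
from h import *
from bench import robot
w=pickle.load(open("w3.pkl","rb"))
r=R.from_euler("xyz",robot.current_eef_rot()); t=np.array(robot.current_tcp_pos())
for a in (-5,0,5): print(a,proj(w,t+r.apply([a,0,-18])))
for b in (-25,25): print("tip",proj(w,t+r.apply([0,b,0])),proj(w,t+r.apply([0,b,-19])))
im=w["img"]; g=im.max(2); m=np.zeros_like(g); m[210:275,285:345]=(g[210:275,285:345]<75)*255
c=max(cv2.findContours(m,0,2)[0],key=cv2.contourArea);print(cv2.minEnclosingCircle(c),cv2.boundingRect(c))
```

```text
-5 [309.06613656 253.8575565 ]
0 [309.04029744 245.0996473 ]
5 [309.01409189 236.21671052]
tip [265.80421868 232.62400987] [261.22815117 245.88145342]
tip [352.81209035 232.58921776] [356.8141875  245.84175365]Traceback (most recent call last):
  File "<stdin>", line 8, in <module>
ValueError: max() iterable argument is empty
```

```bash
cat >> h.py <<'E'
from scipy.optimize import brentq
Kn=np.array([623.0,-225.7])
def st0():
    f=lambda y: np.linalg.norm(Kn-208*np.cos(.033)*np.array([np.cos(y),np.sin(y)])-H)-200
    y=brentq(f,-.85,-.6); P=Kn-208*np.array([np.cos(y),np.sin(y)])-H
    return PH-np.pi/2-np.arctan2(P[1],P[0]),y,.033
def M(al,yaw,tilt):
    m=np.eye(4);m[:3,:3]=stayR(yaw,tilt).as_matrix();m[:3,3]=[*door_of(al),144];return m
def tgt(al,yaw,tilt):
    G=np.load("G.npy"); m=M(al,yaw,tilt)@G; return m[:3,3],R.from_matrix(m[:3,:3]).as_euler("xyz")
def go(robot,s,speed=100,f=None):
    p,o=tgt(*s); return robot.move_linear(p,o,speed=speed,f_stop=f)
E
python3 - <<'E'
from h import *
from bench import robot
robot.move_gripper(0.0)
print(robot.current_gripper_width()*93,robot.current_contact_force(),robot.current_ft_torque())
t=np.eye(4);t[:3,3]=robot.current_tcp_pos();t[:3,:3]=R.from_euler("xyz",robot.current_eef_rot()).as_matrix()
s=st0();print(s); G=np.linalg.inv(M(*s))@t; np.save("G.npy",G); print(G.round(3))
for ti in (.12,.2):
    print(go(robot,(s[0],s[1],ti),60,25),robot.current_contact_force(),robot.current_t())
robot.sleep(.1)
for n in("wrist","top"):
    w=robot.get_image(n);cv2.imwrite(f"pics/{n}4.png",w["img"]);pickle.dump(w,open(n+"4.pkl","wb"))
print(robot.current_gripper_width()*93,robot.current_contact_force(),robot.current_ft_torque())
E
```

```text
0.17746825870885505 [1.49519961 0.50280178 1.89023258] [-0.03060098 -0.03390363 -0.02264669]
(np.float64(0.2537331443368054), -0.694417325864048, 0.033)
[[-1.00000e+00  1.80000e-02  0.00000e+00  2.08908e+02]
 [ 1.80000e-02  1.00000e+00 -1.00000e-03  2.19000e-01]
 [-0.00000e+00 -1.00000e-03 -1.00000e+00  1.43130e+01]
 [ 0.00000e+00  0.00000e+00  0.00000e+00  1.00000e+00]]
False [-0.0078831   0.44942121 -0.22091202] 7.4
False [-0.32247981  0.18939574  0.63853089] 7.825
0.7114867982155979 [-0.91481121 -0.13269209 -0.84978831] [0.06139604 0.05820252 0.03575109]
```

View pics/wrist4.png

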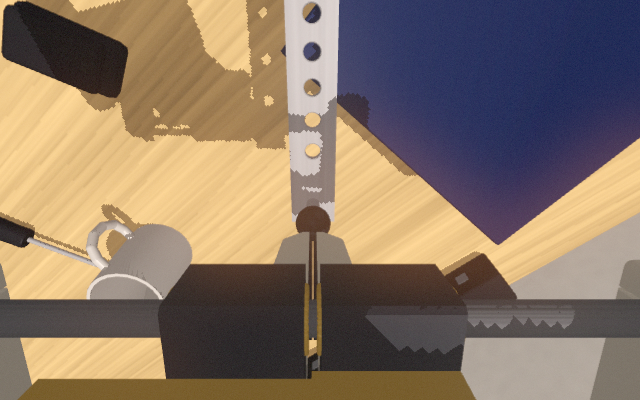

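View pics/top4.png

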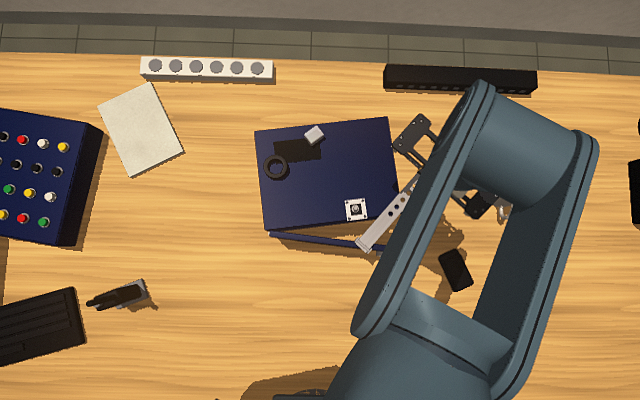

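The gripper closed on nothing (opening 0.7 mm): the knob at (313,221) in the wrist picture isn't between the fingers. I'll look closer before mending it.

Run:
```python
from h import *
from bench import robot
im=pickle.load(open("wrist4.pkl","rb"))["img"]
a=cv2.resize(im[170:300,240:390],None,fx=5,fy=4.5,interpolation=cv2.INTER_CUBIC)
cv2.imwrite("pics/w4c.png",a)
im=pickle.load(open("w3.pkl","rb"))["img"]
cv2.imwrite("pics/w3c.png",cv2.resize(im[190:310,220:410],None,fx=4,fy=4,interpolation=cv2.INTER_CUBIC))
w=robot.get_image("scene"); pickle.dump(w,open("s4.pkl","wb"));cv2.imwrite("pics/s4c.png",cv2.resize(w["img"][40:240,120:380],None,fx=3,fy=3,interpolation=cv2.INTER_CUBIC))
```

```text
(no output)
```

View pics/w4c.png

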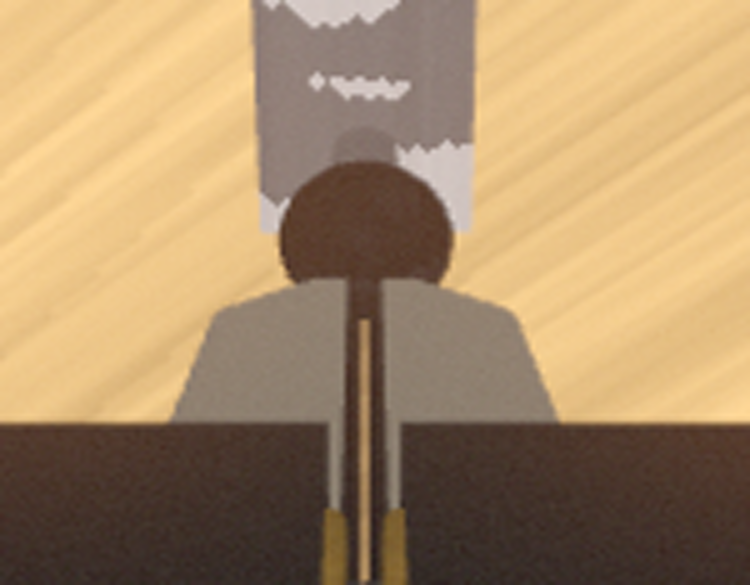

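View pics/w3c.png

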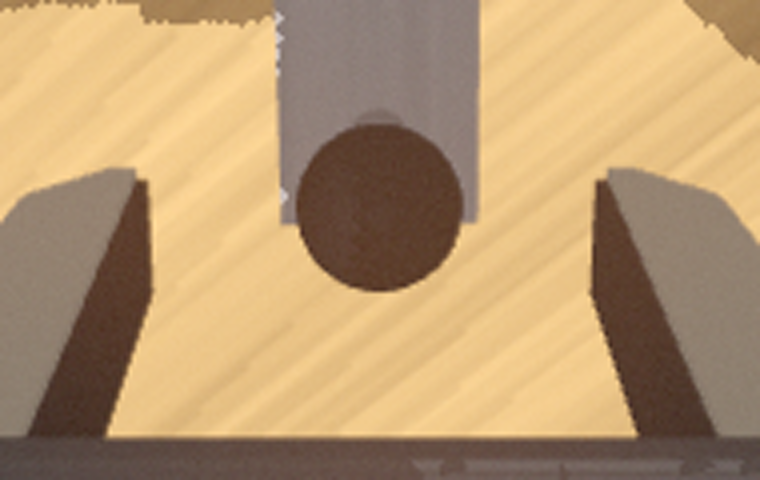

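View pics/s4c.png

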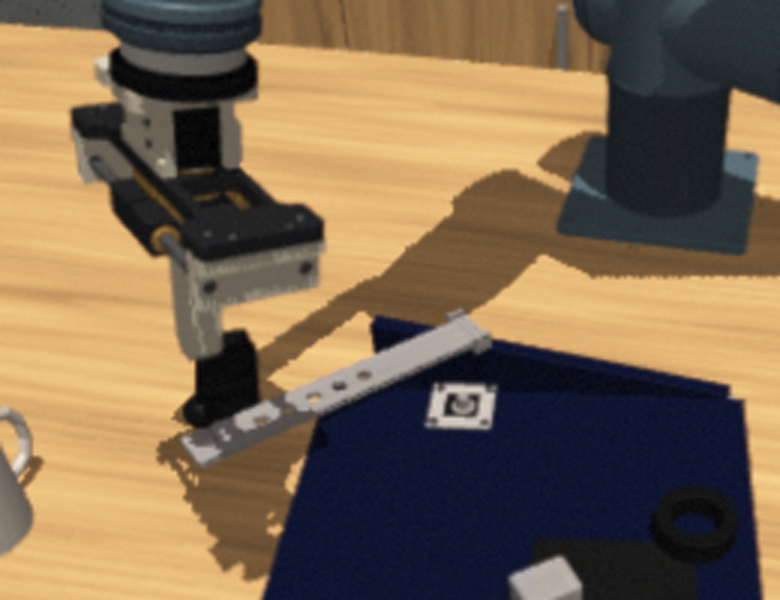

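Run:
```python
from h import *
from bench import robot
s=pickle.load(open("s4.pkl","rb"));w=pickle.load(open("wrist4.pkl","rb"))
t=np.array(robot.current_tcp_pos());r=R.from_euler("xyz",robot.current_eef_rot());print(t)
for b in (0,-10,-19,-25,-35): 
    p=t+r.apply([0,0,b]); a=proj(s,p); print(b,a,"crop",(a-[120,40])*3, "wrist",proj(w,p), "near edge",proj(w,p+r.apply([7.5,0,0])))
```

```text
[ 618.50997273 -221.95565574  198.87150777]
0 [187.084005   168.86589009] crop [201.25201501 386.59767026] wrist [309.29446501 232.28084573] near edge [309.26060504 219.95472638]
-10 [186.83142737 164.50740975] crop [200.49428212 373.52222925] wrist [309.15076863 238.91892284] near edge [309.1137345  226.04502525]
-19 [186.60235038 160.51980069] crop [199.80705114 361.55940208] wrist [309.00871915 245.48096177] near edge [308.96840664 232.07138815]
-25 [186.44871769 157.82654078] crop [199.34615308 353.47962235] wrist [308.90642886 250.20633288] near edge [308.86366885 236.4146088 ]
-35 [186.19105777 153.27462116] crop [198.5731733  339.82386347] wrist [308.72054626 258.79336288] near edge [308.67315251 244.31490285]
```

Both the scene and wrist views put the real fingertips about 20 mm behind the reported TCP, so the fingers closed above the ball. I'll retry lower, stopping on force.

Run:
```python
from h import *
from bench import robot
k=np.array([622.6,-225.6,182.]); yaw=-.705;tilt=.033
r=stayR(yaw,tilt)*R.from_euler("z",np.pi)*R.from_euler("x",np.pi); o=r.as_euler("xyz")
zt=r.apply([0,0,1]); g=k+18*zt
robot.move_linear(g-30*zt,o,speed=150)
robot.move_gripper(0.6)
print(robot.move_linear(k+20*zt,speed=60,f_stop=4),robot.move_linear(k+31*zt,speed=25,f_stop=3), robot.current_tcp_pos(),k+31*zt,robot.current_contact_force(),robot.current_t())
w=robot.get_image("wrist");cv2.imwrite("pics/w5.png",w["img"]);pickle.dump(w,open("w5.pkl","wb"))
w=robot.get_image("scene"); pickle.dump(w,open("s5.pkl","wb"));cv2.imwrite("pics/s5c.png",cv2.resize(w["img"][40:240,120:380],None,fx=3,fy=3,interpolation=cv2.INTER_CUBIC))
```

```text
False False [ 623.3330116  -226.25939264  150.9051923 ] [ 623.37898721 -226.26281829  151.01687797] [-0.11703184  0.92797253 -0.33097086] 10.6917
```

View pics/w5.png

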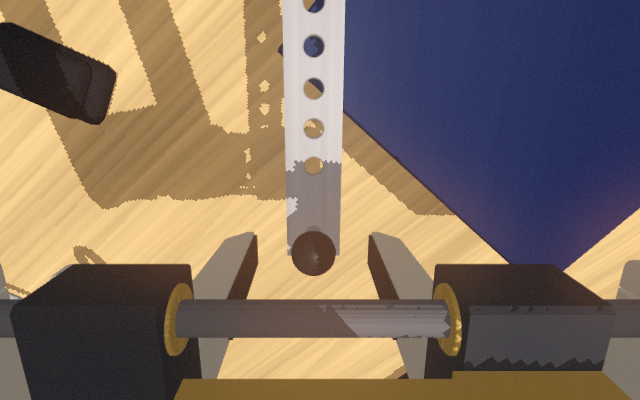

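View pics/s5c.png

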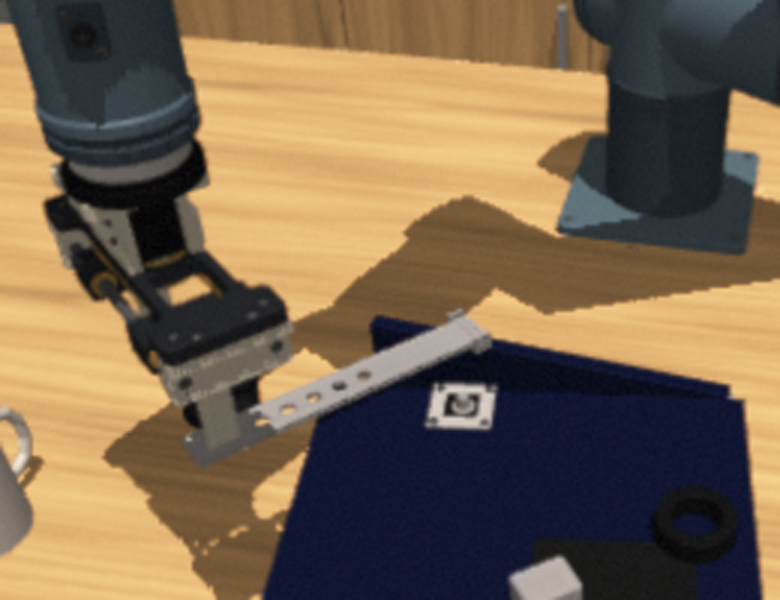

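Run:
```python
from h import *
from bench import robot
r=R.from_euler("xyz",robot.current_eef_rot());t=np.array(robot.current_tcp_pos())
print(robot.move_linear(t+r.apply([2,0,5]),speed=25,f_stop=3))
robot.move_gripper(0.0); robot.sleep(.1)
print("w",robot.current_gripper_width()*93,robot.current_contact_force(),robot.current_ft_torque(),robot.current_tcp_pos(),robot.current_t())
w=robot.get_image("wrist");cv2.imwrite("pics/w6.png",w["img"]);pickle.dump(w,open("w6.pkl","wb"))
```

```text
False
w 20.386372391599558 [ 0.70317982 -0.11289241  0.35766219] [0.04602529 0.05063216 0.01084354] [ 622.14725567 -225.13716874  146.13521839] 11.925
```

View pics/w6.png

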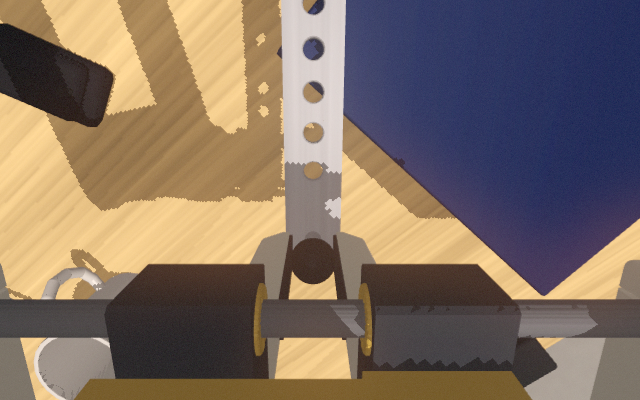

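The ball is gripped: opening 20.4 mm, ball at (313,260) between the pads. Lifting now.

```bash
sed -i 's/^Kn=.*/Kn=np.array([621.6,-224.9])/' h.py
python3 - <<'E'
from h import *
from bench import robot
t=np.eye(4);t[:3,3]=robot.current_tcp_pos();t[:3,:3]=R.from_euler("xyz",robot.current_eef_rot()).as_matrix()
s=st0();print(s); G=np.linalg.inv(M(*s))@t; np.save("G.npy",G); print(G[:3,3].round(3))
for ti in (.08,.14,.2):
    print(go(robot,(s[0],s[1],ti),60,25),robot.current_contact_force(),robot.current_ft_torque())
robot.sleep(.1)
for n in("wrist","scene"):
    w=robot.get_image(n);cv2.imwrite(f"pics/{n}7.png",w["img"]);pickle.dump(w,open(n+"7.pkl","wb"))
print(robot.current_gripper_width()*93,robot.current_contact_force(),robot.current_t())
E
```

```text
(np.float64(0.26324094053148794), -0.69073319469973, 0.033)
[208.495   0.212  -4.746]
False [ 1.44437422 -1.00377635 -2.27622896] [-0.07159109 -0.08146171 -0.00520784]
False [ 0.68075758 -0.24263148 -2.19669917] [-0.01984808 -0.03585461 -0.01896904]
False [ 0.30608092  0.48326561 -1.91998969] [0.0681037  0.06717115 0.00447132]
20.191626611755137 [-0.07076016  0.93389749 -1.41996062] 13.2083
```

View pics/wrist7.png

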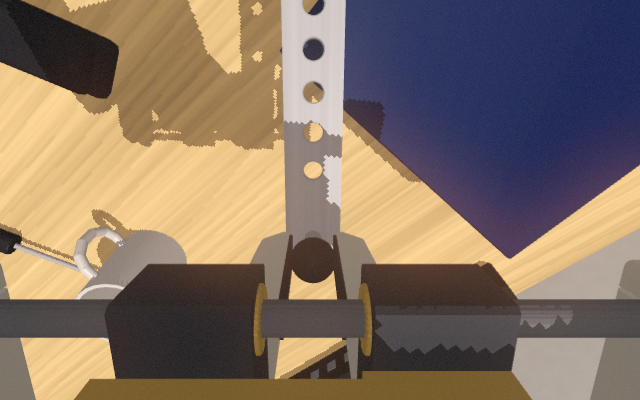

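View pics/scene7.png

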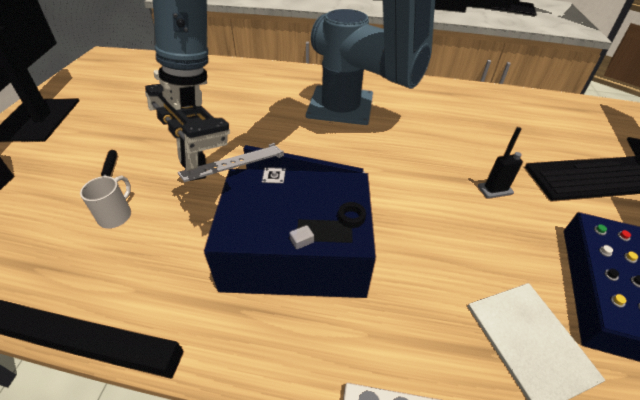

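Run:
```python
from h import *
from bench import robot
s=np.array(st0()); al,yw=solve((543,-75.1)); e=np.array([al,yw,.2]); s[2]=.2; print(s,e)
N=8
for i in range(1,N+1):
    r=go(robot,s+(e-s)*i/N,90,25); print(i,r,robot.current_contact_force().round(1),robot.current_ft_torque().round(2))
    if r: break
robot.sleep(.1)
for n in("wrist","top"):
    w=robot.get_image(n);cv2.imwrite(f"pics/{n}8.png",w["img"]);pickle.dump(w,open(n+"8.pkl","wb"))
print(robot.current_gripper_width()*93,robot.current_contact_force(),robot.current_t())
```

```text
[ 0.26324094 -0.69073319  0.2       ] [0.51178043 0.04258153 0.2       ]
1 False [ 1.3 -0.6 -1.9] [-0.09 -0.11 -0.03]
2 False [ 0.1 -1.2 -2.4] [0.01 0.06 0.03]
3 False [-1.4 -0.5 -2.6] [0.07 0.07 0.02]
4 False [-0.4  0.1 -1.9] [0.01 0.11 0.03]
5 False [ 0.5 -0.1 -2.6] [0.09 0.11 0.05]
6 False [-0.4  0.7 -1.4] [0.02 0.17 0.04]
7 False [ 0.3 -0.5 -1.6] [-0.05  0.11  0.05]
8 False [ 0.7 -0.9 -3.4] [-0.02  0.07  0.07]
20.574901625865404 [ 0.0765521  -0.36588538 -1.30577368] 16.3083
```

View pics/wrist8.png

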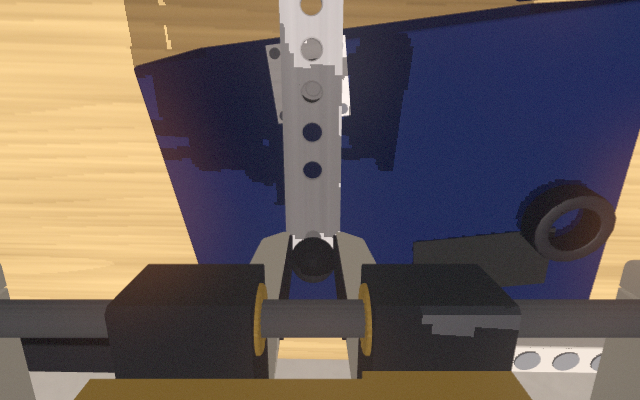

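View pics/top8.png

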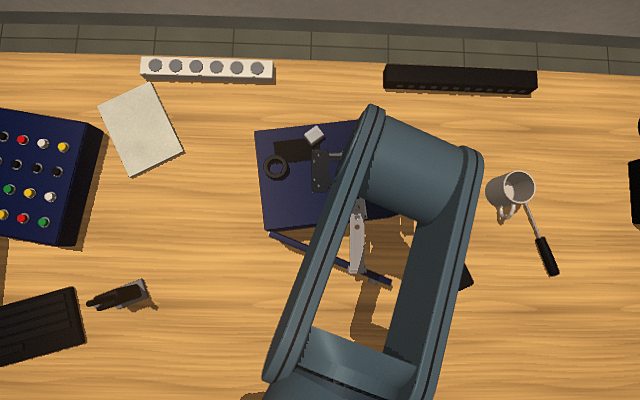

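The peg is visible through the third hole at about (312,91). I'll lower to just above the peg and measure there.

Run:
```python
from h import *
from bench import robot
al,yw=solve((543,-75.1))
print(go(robot,(al,yw,.115),60,8)); robot.sleep(.1)
print(robot.current_contact_force())
w=robot.get_image("wrist");pickle.dump(w,open("w9.pkl","wb"))
print(robot.current_t(),proj(w,stay_pt(al,yw,.115,[130,0,5])),proj(w,[543,-75.1,153.3]))
im=w["img"];cv2.imwrite("pics/w9c.png",cv2.resize(im[60:125,265:360],None,fx=8,fy=8,interpolation=cv2.INTER_CUBIC))
```

```text
False
[-0.86924303 -0.6215152  -0.77683191]
16.9 [305.68940671  86.532885  ] [306.07200994  87.56912979]
```

View pics/w9c.png

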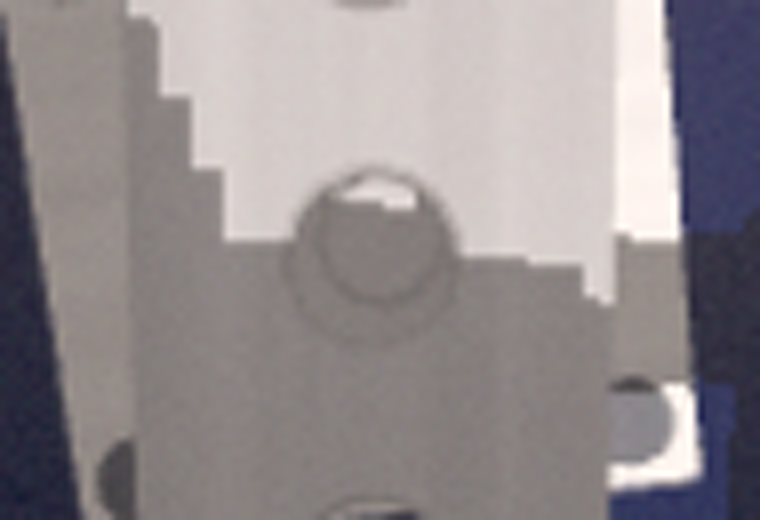

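Run:
```python
from h import *
w=pickle.load(open("w9.pkl","rb")); al,yw=solve((543,-75.1))
m=stay_pt(al,yw,.115,[130,0,5]); u=np.array
hp=onz(w,(310.8,91.6),m[2]); pg=onz(w,(311.8,89.7),153.3)
d_obs=(pg-hp)[:2]; d_mod=(u([543,-75.1])-m[:2]); print(m,hp,pg,"correction needed (world)",d_obs-d_mod)
c,s=np.cos(yw),np.sin(yw); e=d_obs-d_mod; print("along",e@[c,s],"across",e@[-s,c])
```

```text
[541.56888694 -75.16097585 163.88404341] [543.89009502 -72.59781102 163.88404341] [543.98032783 -72.101948   153.3       ] correction needed (world) [-1.34088025  0.43488718]
along -1.321152236868276 across 0.49157245303751146
```

```bash
cat >> h.py <<'E'
def feel(robot,peg,t0=.09,t1=.0,f=4,step=.015):
    al,yw=solve(peg)
    go(robot,(al,yw,t0),40,12); 
    hit=False;t=t0
    while t>t1+1e-6:
        t=max(t1,t-step); hit=go(robot,(al,yw,t),15,f)
        if hit: break
    tg=tgt(al,yw,t1)[0]; c=robot.current_tcp_pos()
    print(peg,"hit",hit,"t",t,"z over end",round(c[2]-tg[2],2),robot.current_contact_force().round(1),round(robot.current_t(),2))
    return hit
E
python3 - <<'E'
from h import *
from bench import robot
feel(robot,(541.66,-74.67))
robot.sleep(.05)
w=robot.get_image("wrist");pickle.dump(w,open("w10.pkl","wb"))
im=w["img"];cv2.imwrite("pics/w10c.png",cv2.resize(im[60:125,265:360],None,fx=8,fy=8,interpolation=cv2.INTER_CUBIC))
E
```

```text
(541.66, -74.67) hit False t 0.0 z over end -0.19 [ 0.3 -1.1  1.4] 19.33
```

View pics/w10c.png

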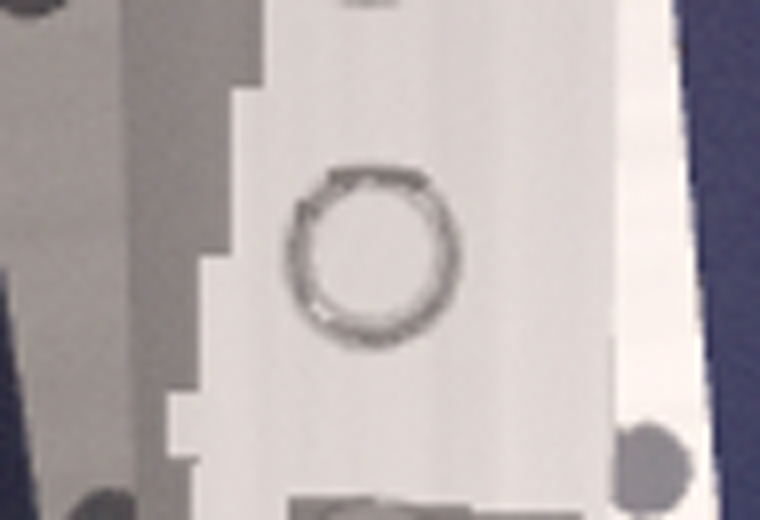

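The peg stands concentric in the hole, with no hard contact so far. I'll keep going gently to the stay's lower stop.

Run:
```python
from h import *
from bench import robot
al,yw=solve((541.66,-74.67))
for t in (-.006,-.012,-.018,-.024,-.03):
    h=go(robot,(al,yw,t),8,4); print(t,h,robot.current_tcp_pos().round(2),robot.current_contact_force().round(2),robot.current_ft_torque().round(2))
    if h or robot.current_contact_force()[2]>7: break
robot.sleep(.2);print(robot.current_contact_force(),robot.current_t())
for n in("wrist","scene"):
    w=robot.get_image(n);cv2.imwrite(f"pics/{n}11.png",w["img"]);pickle.dump(w,open(n+"11.pkl","wb"))
im=cv2.imread("pics/scene11.png");cv2.imwrite("pics/s11c.png",cv2.resize(im[90:230,180:400],None,fx=3.5,fy=3.5,interpolation=cv2.INTER_CUBIC))
```

```text
-0.006 False [620.03 -71.17 138.01] [ 1.13 -0.55  2.14] [-0.07 -0.12  0.07]
-0.012 False [619.98 -71.15 136.73] [ 0.45 -0.43  4.03] [-0.1  -0.12  0.08]
-0.018 False [619.97 -71.19 135.51] [ 0.12 -0.71  3.56] [-0.06 -0.06  0.06]
-0.024 False [619.94 -71.21 134.27] [ 0.3  -0.44  4.25] [-0.11 -0.    0.04]
-0.03 False [619.89 -71.17 133.01] [-0.38 -1.41  5.46] [-0.05 -0.04  0.09]
[ 0.5320269  -0.55356042  5.50252548] 21.175
```

View pics/s11c.png

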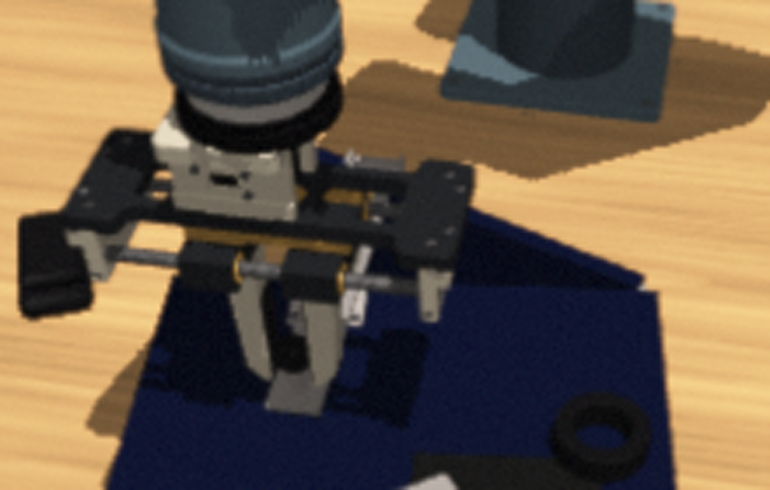

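Run:
```python
from h import *
a=pickle.load(open("w10.pkl","rb"))["img"];b=pickle.load(open("wrist11.pkl","rb"))["img"]
cv2.imwrite("pics/cmp.png",cv2.resize(np.hstack([a[0:290,270:360],b[0:290,270:360]]),None,fx=2,fy=2,interpolation=cv2.INTER_CUBIC))
w=pickle.load(open("wrist11.pkl","rb"))
# phase correlation of strip texture region around ball
```

```text
(no output)
```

View pics/cmp.png

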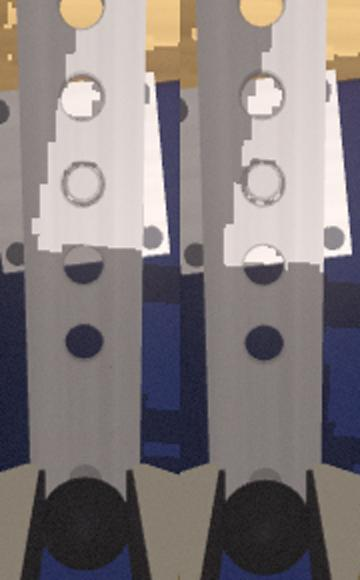

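Run:
```python
from h import *
from bench import robot
al,yw=solve((541.66,-74.67))
def fm(): return np.mean([ (robot.sleep(.02),robot.current_contact_force())[1] for _ in range(8)],0).round(2)
print(fm())
for t in (-.036,-.042,-.048,-.054,-.06):
    h=go(robot,(al,yw,t),8,5); f=fm(); print(t,h,robot.current_tcp_pos()[2].round(2),f,robot.current_ft_torque().round(2))
    if h or f[2]>9: break
print(robot.current_t())
w=robot.get_image("wrist");cv2.imwrite("pics/w12.png",w["img"])
b=w["img"];a=pickle.load(open("w10.pkl","rb"))["img"]
cv2.imwrite("pics/cmp.png",cv2.resize(np.hstack([a[0:290,270:360],b[0:290,270:360]]),None,fx=2,fy=2,interpolation=cv2.INTER_CUBIC))
```

```text
[ 0.34 -0.54  4.81]
-0.036 False 131.9 [ 0.08 -0.4   5.68] [-0.08  0.06  0.07]
-0.042 False 130.77 [-0.3  -0.56  6.39] [-0.04  0.08  0.09]
-0.048 False 129.66 [-0.41 -0.41  6.82] [-0.03  0.12  0.1 ]
-0.054 False 128.52 [-0.68 -0.36  7.53] [-0.04  0.1   0.07]
-0.06 False 127.43 [-0.76 -0.17  8.07] [-0.02  0.2   0.1 ]
23.6167
```

View pics/cmp.png

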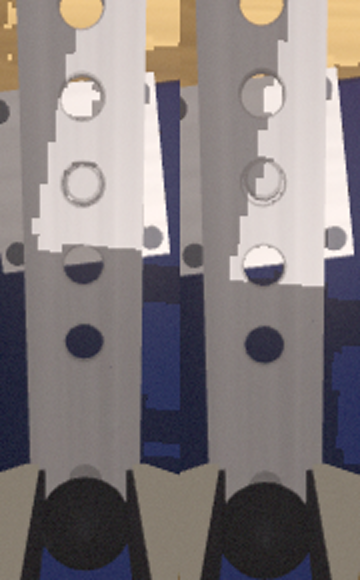

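Run:
```python
from h import *
from bench import robot
d=pickle.load(open("im0.pkl","rb"));T,S=d["top"],d["scene"]
def t(x,y): return ((x+.5)/4-.5+240,(y+.5)/4-.5+105)
def s(x,y): return ((x+.5)/3.5-.5+175,(y+.5)/3.5-.5+130)
p,res=tri(T,t(738,236),S,s(43,224));print(p,res)
w=robot.get_image("scene");pickle.dump(w,open("s12.pkl","wb"))
cv2.imwrite("pics/s12c.png",cv2.resize(w["img"][150:220,230:330],None,fx=8,fy=8,interpolation=cv2.INTER_CUBIC))
b=pickle.load(open("w10.pkl","rb")); w3=robot.get_image("wrist")
for n,i in(("w6",pickle.load(open("w6.pkl","rb"))["img"]),("w10",b["img"]),("now",w3["img"])):
    g=i.max(2);m=np.zeros_like(g);m[228:295,285:345]=(g[228:295,285:345]<70)*255
    m=cv2.morphologyEx(m,cv2.MORPH_OPEN,np.ones((13,13)))
    c=max(cv2.findContours(m,0,2)[0],key=cv2.contourArea);print(n,cv2.boundingRect(c),cv2.minEnclosingCircle(c))
print(robot.current_t())
```

```text
[ 641.75280595 -223.24640721  154.75050758] 0.7922052142911873
w6 (310, 268, 14, 13) ((316.5, 274.0), 8.846003532409668)
w10 (285, 240, 55, 45) ((311.642333984375, 262.3428955078125), 28.694833755493164)
now (285, 242, 56, 47) ((312.30950927734375, 266.0238037109375), 29.4328670501709)
23.7667
```

View pics/s12c.png

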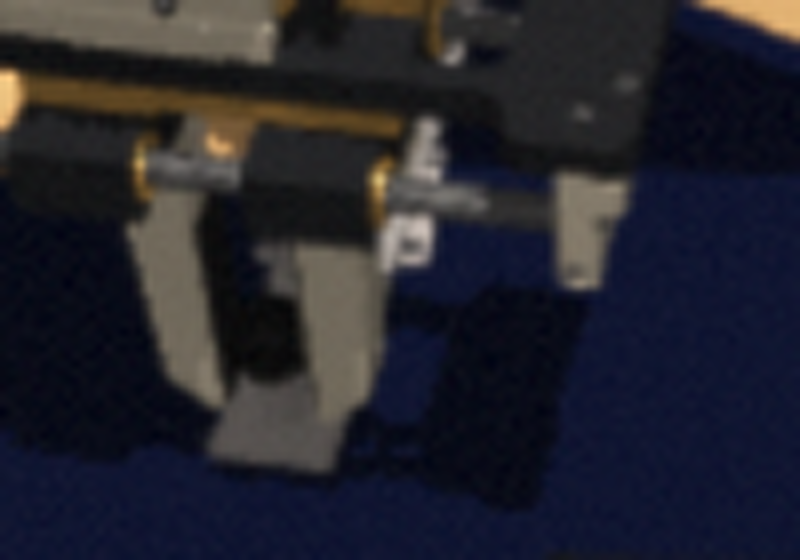

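View pics/w12.png

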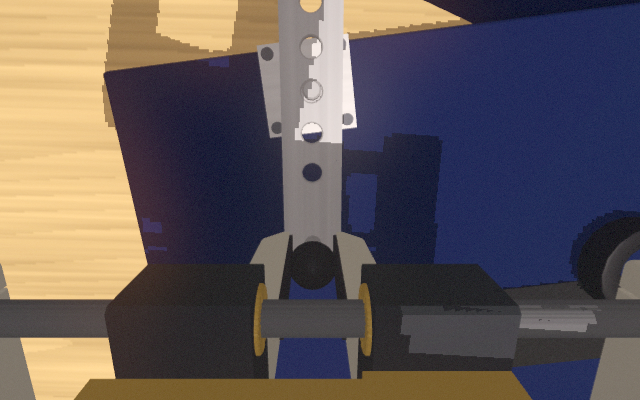

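Run:
```python
from h import *
w=pickle.load(open("s12.pkl","rb")); al,yw=solve((541.66,-74.67));P=door_of(al);u=np.array([np.cos(yw),np.sin(yw)]);n=np.array([-u[1],u[0]])
for c in [(208,452),(340,462),(338,470),(208,460)]:
    uv=((c[0]+.5)/8-.5+230,(c[1]+.5)/8-.5+150)
    for z in (136,140,144,149,153,157):
        q=onz(w,uv,z)[:2]-P; print(c,z,round(q@u,1),round(q@n,1))
for z in (138,144,149,154): print(z,[((proj(w,[*(P+u*220+n*b),z])-[230,150]+.5)*8-.5).round(0) for b in(-15,15)])
```

```text
(208, 452) 136 218.3 -17.7
(208, 452) 140 221.9 -16.3
(208, 452) 144 225.5 -14.9
(208, 452) 149 230.0 -13.1
(208, 452) 153 233.6 -11.7
(208, 452) 157 237.2 -10.3
(340, 462) 136 216.6 14.9
(340, 462) 140 220.2 16.1
(340, 462) 144 223.8 17.2
(340, 462) 149 228.4 18.6
(340, 462) 153 232.0 19.8
(340, 462) 157 235.6 20.9
(338, 470) 136 219.3 15.0
(338, 470) 140 222.9 16.2
(338, 470) 144 226.5 17.3
(338, 470) 149 231.0 18.8
(338, 470) 153 234.5 19.9
(338, 470) 157 238.1 21.1
(208, 460) 136 220.9 -17.0
(208, 460) 140 224.5 -15.6
(208, 460) 144 228.1 -14.2
(208, 460) 149 232.6 -12.4
(208, 460) 153 236.2 -11.0
(208, 460) 157 239.7 -9.6
138 [array([216., 452.]), array([337., 466.])]
144 [array([213., 435.]), array([335., 449.])]
149 [array([211., 421.]), array([333., 435.])]
154 [array([209., 407.]), array([332., 421.])]
```

Force has risen linearly since about -0.01 rad, and the scene view puts the strip's end at or below its level height. So the stay is against its lower stop and I'm pressing into compliance. I'll ease back to about level and look.

Run:
```python
from h import *
from bench import robot
al,yw=solve((541.66,-74.67))
def fm(): return np.mean([ (robot.sleep(.02),robot.current_contact_force())[1] for _ in range(6)],0).round(2)
for t in (-.048,-.036,-.024,-.015):
    go(robot,(al,yw,t),20); print(t,fm(),robot.current_tcp_pos()[2])
print(robot.current_t())
w=robot.get_image("scene");pickle.dump(w,open("s13.pkl","wb"))
cv2.imwrite("pics/s13c.png",cv2.resize(w["img"][150:220,230:330],None,fx=8,fy=8,interpolation=cv2.INTER_CUBIC))
```

```text
-0.048 [-0.07 -0.42  6.15] 129.52003974277486
-0.036 [ 0.12 -0.39  4.02] 131.72789476757734
-0.024 [ 0.96 -0.69  2.42] 134.1780854492078
-0.015 [ 1.64 -0.63  1.53] 136.05571727768555
25.2417
```

View pics/s13c.png

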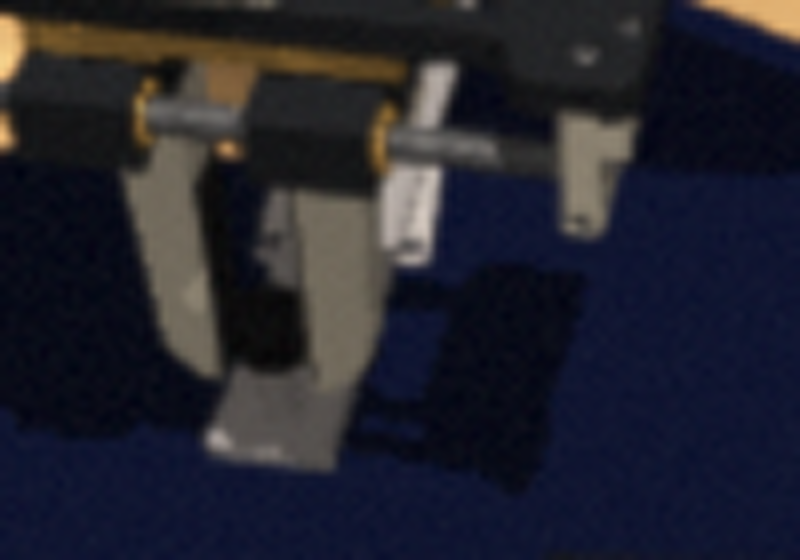

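The fingers rose 8.6 mm while the strip's end stayed put, so the stay rests on its stop. Releasing and retreating to check.

Run:
```python
from h import *
from bench import robot
robot.move_gripper(.55); robot.sleep(.2)
print(robot.current_contact_force(),robot.current_t())
r=R.from_euler("xyz",robot.current_eef_rot());t=np.array(robot.current_tcp_pos())
print(robot.move_linear(t+[0,0,70],speed=80,f_stop=4))
w=robot.get_image("wrist");pickle.dump(w,open("w14.pkl","wb"));cv2.imwrite("pics/w14.png",w["img"])
robot.move_j([1.0,.2,1.4,0,1.5,-.2])
for n in("top","scene"):
    w=robot.get_image(n);pickle.dump(w,open(n+"14.pkl","wb"))
    cv2.imwrite(f"pics/{n}14.png",w["img"])
im=cv2.imread("pics/top14.png");cv2.imwrite("pics/t14c.png",cv2.resize(im[105:290,240:440],None,fx=3.2,fy=3.2,interpolation=cv2.INTER_CUBIC))
im=cv2.imread("pics/scene14.png");cv2.imwrite("pics/s14c.png",cv2.resize(im[130:260,200:390],None,fx=4,fy=4,interpolation=cv2.INTER_CUBIC))
print(robot.current_t())
```

```text
[ 0.05355566 -0.00129524 -0.11270349] 26.1917
False
29.9417
```

View pics/w14.png

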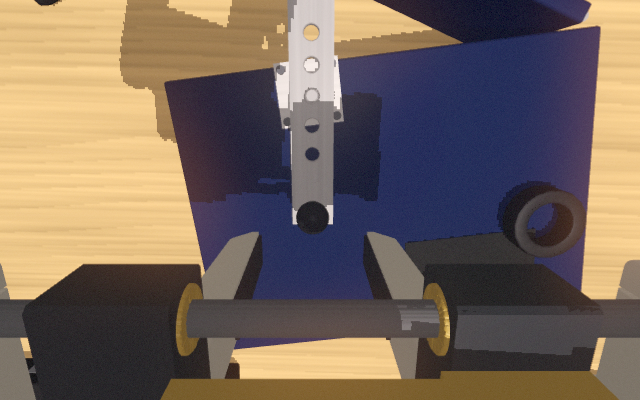

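View pics/t14c.png

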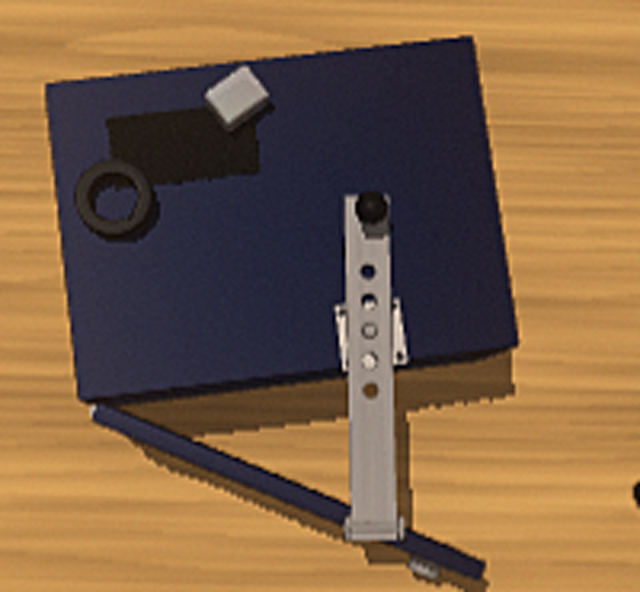

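View pics/s14c.png

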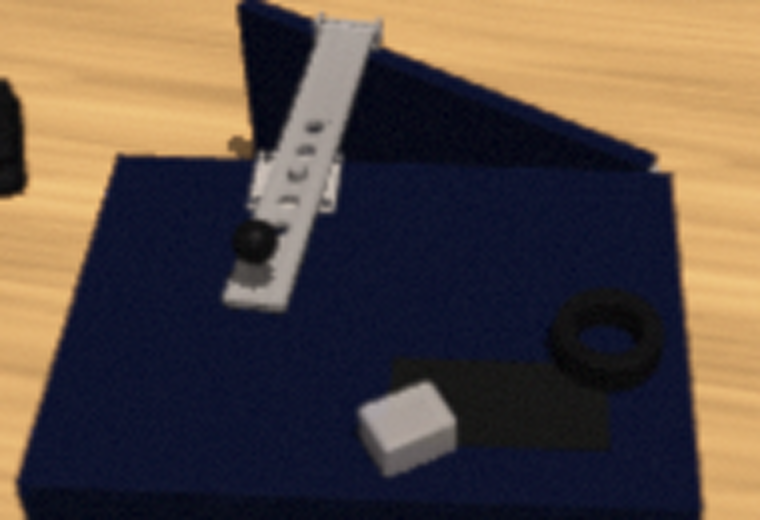

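Now I'll check level, the hole row, and that the tape and relay haven't moved.

Run:
```python
from h import *
T=pickle.load(open("top14.pkl","rb"));S=pickle.load(open("scene14.pkl","rb"));d=pickle.load(open("im0.pkl","rb"))
t=lambda x,y:((x+.5)/3.2-.5+240,(y+.5)/3.2-.5+105); s=lambda x,y:((x+.5)/4-.5+200,(y+.5)/4-.5+130)
k=tri(T,t(371,207),S,s(256,242)); print("knob",k)
P=tri(T,t(373,530),S,s(348,24)); print("pivot end",P)
for a,b in [((344,197),(224,298)),((388,197),(288,306))]: print("end",tri(T,t(*a),S,s(*b)))
for a,b in [((371,390),(316,127)),((369,330),(298,174))]: print("hole",tri(T,t(*a),S,s(*b)))
for n,c,(x,y,w,h) in [("top",T,(255,115,75,70)),("scene",S,(280,195,95,60))]:
    a=d[n]["img"][y:y+h,x:x+w].astype(int);b=c["img"][y:y+h,x:x+w].astype(int);D=abs(a-b).max(2);print(n,D.mean(),(D>60).sum(),D.max())
    print(cv2.phaseCorrelate(a.mean(2),b.mean(2)))
```

```text
knob (array([620.82624845, -72.080479  , 173.18611005]), np.float64(0.7493778176531036))
pivot end (array([410.85453723, -79.70397782, 149.85404278]), np.float64(0.9880413149819978))
end (array([636.21019517, -70.38339722, 149.88309369]), np.float64(28.204314473900062))
end (array([631.26774906, -71.76759651, 142.88780102]), np.float64(31.607354414006153))
hole (array([502.39258352, -76.25700504, 146.72523529]), np.float64(1.578253677602085))
hole (array([542.50810298, -74.76820583, 147.67704803]), np.float64(0.5966598391674938))
top 2.688 0 10
((0.4795109750114577, -0.010301774476104697), 0.9980834054012434)
scene 2.677719298245614 0 14
((0.058728605781226406, 0.057597999855619975), 0.9995807804340668)
```

Run:
```python
from bench import robot
print(robot.current_contact_force(),robot.current_joint_vel().round(3)); robot.hand_in(); print(robot.current_t())
```

```text
[-0.00896019 -0.48761862 -0.13893475] [ 0.001  0.001 -0.     0.001 -0.002  0.001]
the job is handed in; nothing more can be done
the job is handed in; nothing more can be done
```

The cabinet door is propped ajar: the stay's middle hole is seated on the peg, the stay lies level on its stop, and the hand is clear. I handed the job in at about 30 s; no verdict came back.

**What I did:** I lifted the stay by its knob, swung stay and door round with the hand turning along, and centred the third hole over the peg using the wrist camera. I then lowered it in small force-guarded steps and let go.

**Last checks:**
- **On the peg:** the peg shows through the third hole in the final pictures, with two holes on either side. The hole measured at (542.5, -74.8), against (542.4, -75.3) for the peg in the first top picture.
- **Level:** the strip's top measured 147–150 mm over the desk near the pivot and at the holes, where 149 is level. The knob measured 173 mm against 176, within camera error. It read about 185 before the lift.
- **Nothing else moved:** the tape and relay match the first pictures.
- **No contact:** the force on the tool was about 0.5 N with the arm parked clear.

**What went wrong or disagreed:**
- **Missed first grasp:** the gripper closed above the ball, because the cameras put the real fingertips about 20 mm short of the reported TCP. I saw it, went lower and gripped properly.
- **Pressed past the stop:** while finding the stop I pushed on to about 8 N before easing back. It came on as the hand moved on past level. The strip's end hardly moved when I eased back.
- **Mismatched check:** triangulating the strip's free-end corners gave a 30 mm mismatch, probably because I paired the corners the wrong way round. I did not use it.
- **Low reading before release:** a single-view estimate while still gripping put the strip's end several mm below level. The two-view check after release did not bear that out.

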